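Sort heat-spreader plates by pinched thickness

TASK

Two copper heat-spreader plates stand on edge in the black slotted stand; each is either 10 mm or 16 mm thick. Pinch each plate across its thickness, read the thickness from the finger opening, and put it into the matching tray: a thin (10 mm) plate into the blue tray, a thick (16 mm) plate into the yellow tray.

Things in the scene. Friction and masses are not known exactly. Their poses are not given: they have to be found in the camera images.
- plate_a: Copper plate on edge, 60 mm long, 50 mm high, four screw holes, 0.25-0.5 kg; 10 (thin) or 16 mm (thick), not told which: pinch and read. Origin: centre of lower face; z up, y along its length, x through its thickness. Stands loosely in either pocket of a fixed black stand (50x190 mm, 20 high): pockets in line, 90 mm apart, 12 deep; plate foot 8 mm above table.
- plate_b: Copper plate on edge, 60 mm long, 50 mm high, four screw holes, 0.25-0.5 kg; 10 (thin) or 16 mm (thick), not told which: pinch and read. Origin: centre of lower face; z up, y along its length, x through its thickness. Looks like plate_a; stands in the stand's other pocket, 38 mm of it showing above the stand.
- tray_blue: blue plastic tray for the thin (10 mm) plates, fixed to the table, 120x120 mm outside, 46 mm high, walls 4 mm and floor 20 mm thick, open on top. Origin: centre of its underside; x and y along its sides, z up.
- tray_yellow: yellow plastic tray for the thick (16 mm) plates, fixed to the table, 120x120 mm outside, 46 mm high, walls 4 mm and floor 20 mm thick, open on top. Origin: centre of its underside; x and y along its sides, z up.
Not all that is in view belongs to the job. Leave any purple look-alike of the plate_a alone.

How it is judged:
By the outcome, as a careful person would: the job done as asked, in the order asked, and still so for the second after the job is handed in, with the robot touching nothing.
It also fails if it takes over 56 s, if anything falls off the work surface, if the arm or the gripper's body presses on something with over 40 N, if the wrist force passes 120 N, or if a joint passes its speed limit or range.

ROBOT

A 6-joint arm with a two-finger parallel gripper is mounted at the origin on the work surface; the furniture and walls round the work are solid. World frame = base frame: x ahead of the robot, y to its left, z up, the work surface at z = 0. Lengths are in m, angles in degrees, forces in N, time in s.
With the tool pointing down it reaches from about 0.35 to 0.875 m from the base axis. Payload 4.2 kg.
Tool frame: the origin (TCP) lies on the centre line of the jaws, within the pads' length; the fingertips stand 25 mm ahead of it and the grasp point (between the pads) lies 6 mm ahead of it; z points along the fingers, y is the line along which they close (so a half turn about z gives the same grasp; the last joint's range is limited). The gripper opens to 87 mm and grips with 3 to 60 N. Pads are 19 mm wide; open, the fingers measure 117 mm over their backs; the gripper's body (75 mm by 190 mm) begins 51 mm behind the grasp point.
Start: joints at [-51.188, 22.042, 0.453, 0, -68.411, -14.817], TCP at [0.254, -0.571, 0.248] pointing down, gripper open.
Joint ranges: [-179.83, 179.83], [-69.29, 118.12], [-61.27, 80.66], [-181.25, 117.63], [-171.15, -9.14], [-177.46, 177.46]. Speed limits (degrees/s): [159.86, 159.86, 180, 180, 180, 180].

INTERFACE

Orientations are given as a 3x3 rotation matrix whose columns are the frame's x, y, z axes.
In Python, from station import r gives the robot as it stands.
- The arm moves only by the tool move_arm, never from a script. Its argument "series" is a list of rows, each an object with "grip": the opening, from 0 (shut) to 1 (fully open); "xyz": the shift along the tool's x, y, z in mm, a list of three; "angular": the turn, a rotation vector about the tool's x, y, z in rad, a list of three. A call has 1 to 10 rows; each row is the pose to reach, as a shift and turn from the pose commanded when the call began, along the tool's axes at that moment; what a row does not reach only later rows make up. A row lasts 1/10 s, in which the tool goes at most 50 mm and 8.59 degrees, less where a joint would pass 70% of its speed; a pose out of reach is approached as far as the arm can. A call with a gripper value outside its range is refused whole. The fingers move at their own pace and stop on an object; the grip force is fixed at half the most. Time passes only in rows, so rows that repeat a pose let the fingers close. It gives the time, the measured TCP pose, the force, the opening and the grip force at its end, in the units of the state.
- r.sense(): the state, without advancing time (a new reading comes with each control period).
- r.capture(name): name is "scene" or "side" or "wrist"; returns a dict with "img" (384x512x3 uint8, red, green, blue), "camera_matrix" (3x3 intrinsics, pixels), "rvec" (rotation vector, rad) and "tvec" (3), from world to camera coordinates, as OpenCV has them; the wrist camera has in their place "hand_eye" (4x4, takes a point from camera to tool coordinates, whose origin is the TCP and whose axes are the flange's). Camera axes: x right, y down, z forward; pixel columns grow to the right and rows downward; lengths in m; the calibration is good to about 2 mm. A picture is of the moment at which its call begins: read the wrist's pose just before it. There is no depth.
- r.finish_job(): hands the job in; it is judged then, once.
The state is a dict: "time_s": time; "joints": joint angles; "joint_velocities": joint speeds; "effort": joint torques, N m; "tcp_pos": TCP position; "ee_rot": TCP orientation; "wrist_force": force on the tool from outside, world axes, zero at the start; "moment": the same for the moment, N m; "gripper_width": opening from 0.0 (shut) to 1.0 (fully open); "gripper_force": force on a finger pad.
Only numpy, scipy, OpenCV 4.12 (cv2) and the standard library are available. Lean on these libraries where they do the work, as an engineer would, in place of code of your own. Each camera call takes 0.05 s, during which the arm holds its last target. There are 200 camera calls.

## Working session

There is one attempt and no reset: what is moved stays moved. The work goes in short steps, Python scripts to look and compute and a tool call to move; the robot and the scene stay as the last step left them, time stands still between calls to the robot, and variables do not carry over. Pictures are saved under pics/ and viewed, at most 10 in all, crops included, and the job is handed in when it is done.

Besides the shell and the picture viewer there is one more tool, called in YAML: its name, and indented under it one key for each argument. move_arm: Moves the arm, as the interface text tells. Its arguments: {"type":"object","properties":{"series":{"type":"array"}},"required":["series"]}

```bash
mkdir -p pics; ls
python3 - <<'E'
from station import r
import cv2,numpy as np,pickle
s=r.sense();print(s['time_s'],s['tcp_pos'],s['ee_rot'],s['gripper_width'])
d={}
for n in('scene','side','wrist'):
    d[n]=r.capture(n)
pickle.dump(d,open('caps0.pkl','wb'))
a=cv2.cvtColor(d['scene']['img'],cv2.COLOR_RGB2BGR);b=cv2.cvtColor(d['side']['img'],cv2.COLOR_RGB2BGR)
cv2.imwrite('pics/scene.png',cv2.resize(a,(768,576),interpolation=cv2.INTER_CUBIC));cv2.imwrite('pics/side.png',cv2.resize(b,(768,576),interpolation=cv2.INTER_CUBIC))
for n in d: print(n,{k:np.round(v,4).tolist() for k,v in d[n].items() if k!='img'})
E
```

```text
pics
0.0 [ 0.25396836 -0.57048816  0.24645272] [[-9.13639590e-01 -4.06523863e-01 -1.02355484e-03]
 [-4.06525126e-01  9.13637530e-01  1.94586640e-03]
 [ 1.44116991e-04  2.19392134e-03 -9.99997583e-01]] 1.0010454310892338
scene {'camera_matrix': [[454.3357, 0.0, 252.452], [0.0, 454.3357, 190.836], [0.0, 0.0, 1.0]], 'rvec': [1.0212, -2.4268, 1.0604], 'tvec': [0.3178, 0.3421, 0.8193]}
side {'camera_matrix': [[473.434, 0.0, 254.8839], [0.0, 473.434, 189.2795], [0.0, 0.0, 1.0]], 'rvec': [0.1425, -2.6189, 1.6192], 'tvec': [0.5109, 0.111, 1.0948]}
wrist {'camera_matrix': [[321.0266, 0.0, 258.7769], [0.0, 321.0266, 187.0544], [0.0, 0.0, 1.0]], 'hand_eye': [[-0.0001, -0.9683, -0.2499, 0.0683], [1.0, -0.0004, 0.0011, -0.001], [-0.0011, -0.2499, 0.9683, -0.1368], [0.0, 0.0, 0.0, 1.0]]}
```

View pics/scene.png

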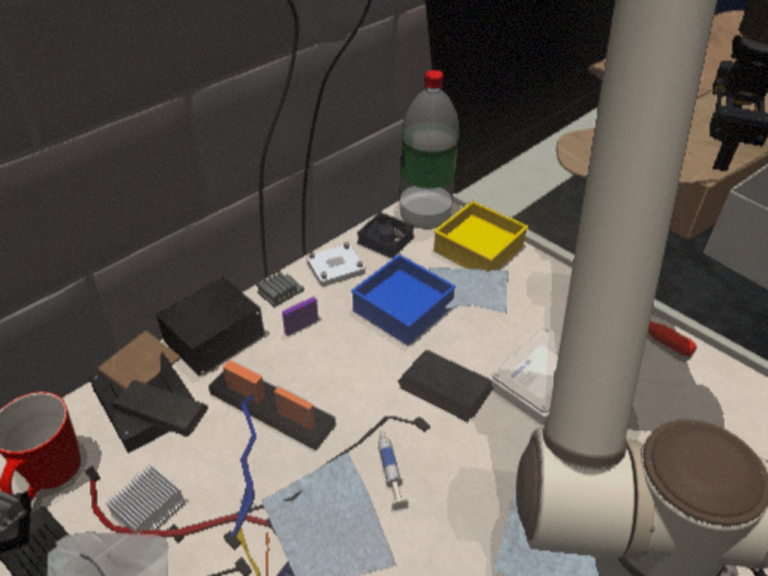

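View pics/side.png

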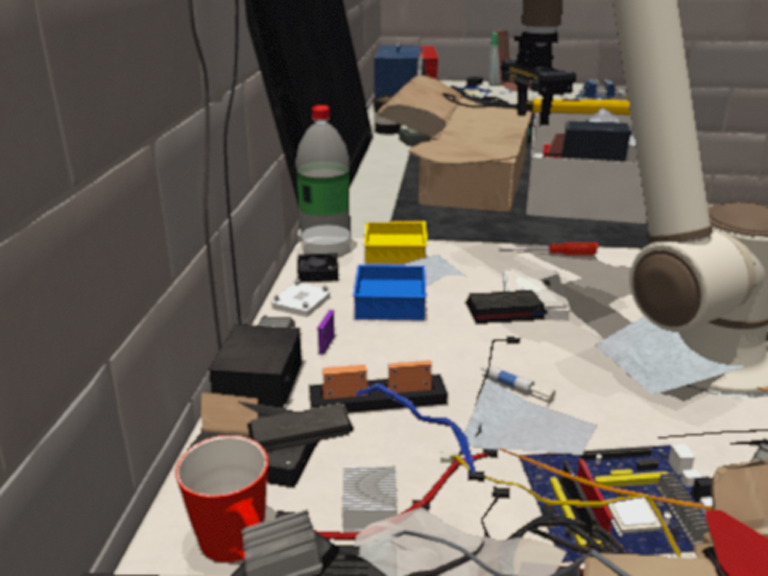

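The scene view (1.5x) shows two orange plates at about (243,381) and (295,407) in the black stand. The purple look-alike at (300,315) stands free, so it's to be left alone. The blue tray is at (403,298) and the yellow one at (480,236). I'll enlarge the plates and get rough positions.

```bash
cat > h.py <<'E'
import cv2,numpy as np,pickle
def ray(c,uv,z):
    R,_=cv2.Rodrigues(np.array(c['rvec'],float));t=np.array(c['tvec'],float).ravel()
    d=R.T@np.linalg.inv(c['camera_matrix'])@np.array([uv[0],uv[1],1.]);o=-R.T@t
    return o+d*(z-o[2])/d[2]
def proj(c,P):
    return cv2.projectPoints(np.array(P,float).reshape(-1,1,3),np.array(c['rvec'],float),np.array(c['tvec'],float),c['camera_matrix'],None)[0].reshape(-1,2)
E
python3 - <<'E'
from h import *
d=pickle.load(open('caps0.pkl','rb'))
S,T=d['scene'],d['side']
def show(n,c,pts,z):
    for p in pts: print(n,p,np.round(ray(c,(np.array(p)+.5)/1.5-.5,z),4))
show('stand',S,[(222,372),(335,418),(327,438),(209,383)],.02)
show('plates',S,[(243,368),(295,393)],.058)
show('blue',S,[(402,257),(455,295),(407,332),(353,293)],.046)
show('yel',S,[(476,203),(527,235),(489,262),(435,234)],.046)
show('blueS',T,[(359,267),(426,267),(426,292),(355,292)],.046)
show('yelS',T,[(366,223),(428,223),(428,244),(363,244)],.046)
a=cv2.cvtColor(S['img'],cv2.COLOR_RGB2BGR)[235:305,135:230];b=cv2.cvtColor(T['img'],cv2.COLOR_RGB2BGR)[225:280,200:305]
f=lambda x,k:cv2.resize(x,None,fx=k,fy=k,interpolation=cv2.INTER_CUBIC)
A=f(a,4);B=f(b,3.62);w=max(A.shape[1],B.shape[1])
A=cv2.copyMakeBorder(A,0,0,0,w-A.shape[1],0);B=cv2.copyMakeBorder(B,0,0,0,w-B.shape[1],0)
cv2.imwrite('pics/crop.png',np.vstack([A,B]))
E
```

```text
stand (222, 372) [0.5931 0.1902 0.02  ]
stand (335, 418) [0.4138 0.1253 0.02  ]
stand (327, 438) [0.3966 0.1553 0.02  ]
stand (209, 383) [0.589 0.216 0.02 ]
plates (243, 368) [0.5481 0.1789 0.058 ]
plates (295, 393) [0.4618 0.1543 0.058 ]
blue (402, 257) [ 0.5693 -0.1695  0.046 ]
blue (455, 295) [ 0.4439 -0.1631  0.046 ]
blue (407, 332) [ 0.4413 -0.0481  0.046 ]
blue (353, 293) [ 0.5621 -0.0479  0.046 ]
yel (476, 203) [ 0.5812 -0.3828  0.046 ]
yel (527, 235) [ 0.4561 -0.3735  0.046 ]
yel (489, 262) [ 0.4569 -0.2668  0.046 ]
yel (435, 234) [ 0.5723 -0.2573  0.046 ]
blueS (359, 267) [ 0.5749 -0.1654  0.046 ]
blueS (426, 267) [ 0.455  -0.1782  0.046 ]
blueS (426, 292) [ 0.4496 -0.0797  0.046 ]
blueS (355, 292) [ 0.5678 -0.0671  0.046 ]
yelS (366, 223) [ 0.5903 -0.3791  0.046 ]
yelS (428, 223) [ 0.4627 -0.3926  0.046 ]
yelS (428, 244) [ 0.4569 -0.283   0.046 ]
yelS (363, 244) [ 0.5817 -0.2697  0.046 ]
```

View pics/crop.png

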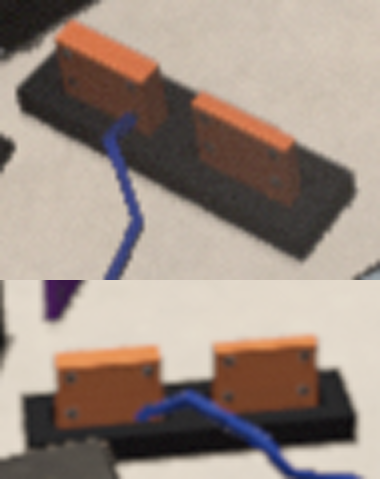

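The crop confirms two orange plates. Their top corners are at about (62,25)-(160,65) for the far, thicker-looking one and (200,92)-(295,138) for the near one. A blue wire end lies on the stand by the far plate's +y face. Next: the plate centres and axis, and a move to hover over them.

Run:
```python
from h import *
from station import r
d=pickle.load(open('caps0.pkl','rb'));S,T=d['scene'],d['side']
C=[]
for q in ([(62,24),(160,66),(148,82),(55,40)],[(200,92),(295,138),(291,152),(192,102)]):
    P=np.array([ray(S,(np.array(p)+.5)/4-.5+[135,235],.058) for p in q]);print(np.round(P,4).tolist());c=P.mean(0);C.append(c);print('c',c)
q=[(57,357),(160,349)],[(214,346),(317,338)]
for e in q:
    print('side',[np.round(ray(T,(np.array(p)+.5)/3.62-.5+[200,225],.058),4).tolist() for p in e])
u=C[0]-C[1];print('axis deg',np.degrees(np.arctan2(u[1],u[0])),np.linalg.norm(u))
s=r.sense();R=s['ee_rot'];print('yaw of tool x,y',np.degrees(np.arctan2(R[1,:2],R[0,:2])))
m=(C[0]+C[1])/2; m[2]=.25
print('to mid, tool mm',np.round(1000*R.T@(m-s['tcp_pos'])))
```

```text
[[0.576, 0.1894, 0.058], [0.516, 0.1693, 0.058], [0.5118, 0.1804, 0.058], [0.5694, 0.1986, 0.058]]
c [0.54328537 0.18441725 0.058     ]
[[0.4876, 0.165, 0.058], [0.4304, 0.1489, 0.058], [0.4252, 0.1561, 0.058], [0.4853, 0.1721, 0.058]]
c [0.45711077 0.16052177 0.058     ]
side [[0.5327, 0.4074, 0.058], [0.488, 0.3975, 0.058]]
side [[0.4643, 0.3929, 0.058], [0.4188, 0.3828, 0.058]]
axis deg 15.498240441125425 0.08942626332040955
yaw of tool x,y [-156.01040804  113.98958253]
to mid, tool mm [-527.  579.   -2.]
```

move_arm:
  series:
    - {"grip":1,"xyz":[-33,36,0],"angular":[0,0,0]}
    - {"grip":1,"xyz":[-66,72,0],"angular":[0,0,0]}
    - {"grip":1,"xyz":[-99,108,0],"angular":[0,0,0]}
    - {"grip":1,"xyz":[-132,144,0],"angular":[0,0,0]}
    - {"grip":1,"xyz":[-165,180,0],"angular":[0,0,0]}
    - {"grip":1,"xyz":[-198,216,0],"angular":[0,0,0]}
    - {"grip":1,"xyz":[-231,252,0],"angular":[0,0,0]}
    - {"grip":1,"xyz":[-264,288,0],"angular":[0,0,0]}
    - {"grip":1,"xyz":[-297,324,0],"angular":[0,0,0]}
    - {"grip":1,"xyz":[-330,360,0],"angular":[0,0,0]}

```text
time_s: 1.15
tcp_pos: [0.4093, -0.1059, 0.2477]
ee_rot: [[-0.914, -0.407, 0.001], [-0.407, 0.914, 0.0], [-0.001, -0.0, -1.0]]
wrist_force: [1.3, 0.1, 0.8]
gripper_width: 1.0
gripper_force: 0.0
```

move_arm:
  series:
    - {"grip":1,"xyz":[-33,36,0],"angular":[0,0,0.03]}
    - {"grip":1,"xyz":[-66,72,0],"angular":[0,0,0.06]}
    - {"grip":1,"xyz":[-99,108,0],"angular":[0,0,0.09]}
    - {"grip":1,"xyz":[-132,144,0],"angular":[0,0,0.12]}
    - {"grip":1,"xyz":[-165,180,0],"angular":[0,0,0.148]}
    - {"grip":1,"xyz":[-197,219,0],"angular":[0,0,0.148]}
    - {"grip":1,"xyz":[-197,219,0],"angular":[0,0,0.148]}
    - {"grip":1,"xyz":[-197,219,0],"angular":[0,0,0.148]}
    - {"grip":1,"xyz":[-197,219,0],"angular":[0,0,0.148]}

```text
time_s: 2.05
tcp_pos: [0.4997, 0.1716, 0.2472]
ee_rot: [[-0.964, -0.267, -0.001], [-0.267, 0.964, -0.001], [0.001, -0.0, -1.0]]
wrist_force: [-0.2, -0.5, -1.6]
gripper_width: 1.001
gripper_force: 0.0
```

```bash
cat >> h.py <<'E'
def look(r,name,crop=None,k=1.5):
    s=r.sense();c=r.capture('wrist');c['s']=s
    X=np.eye(4);X[:3,:3]=s['ee_rot'];X[:3,3]=s['tcp_pos'];E=np.linalg.inv(X@c['hand_eye'])
    c['rvec']=cv2.Rodrigues(E[:3,:3])[0];c['tvec']=E[:3,3]
    pickle.dump(c,open(name+'.pkl','wb'))
    im=cv2.cvtColor(c['img'],cv2.COLOR_RGB2BGR)
    if crop: im=im[crop[1]:crop[3],crop[0]:crop[2]]
    cv2.imwrite(f'pics/{name}.png',cv2.resize(im,None,fx=k,fy=k,interpolation=cv2.INTER_CUBIC))
    print(s['time_s'],np.round(s['tcp_pos'],4),np.round(s['ee_rot'],4).tolist(),s['wrist_force'],s['gripper_width'])
    return c
E
python3 - <<'E'
from h import *
from station import r
look(r,'w1')
E
```

```text
2.05 [0.4997 0.1716 0.2472] [[-0.9637, -0.2671, -0.001], [-0.2671, 0.9637, -0.0006], [0.0011, -0.0003, -1.0]] [-0.19949095 -0.46701646 -1.64548364] 1.0007535514761368
```

View pics/w1.png

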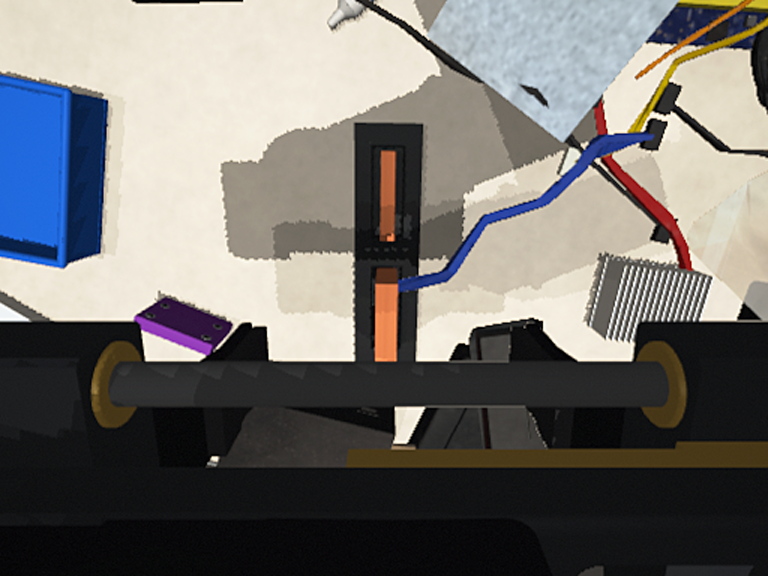

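The wrist view (1.5x) shows the near plate top at x 380–395, y 150–241 and the far one at x 375–398, starting at y≈270. The blue wire end is at (400,288) by the far plate. The purple plate is away at (185,322). Next: near plate offsets, and obstacles around the far plate.

Run:
```python
from h import *
c=pickle.load(open('w1.pkl','rb'));S=pickle.load(open('caps0.pkl','rb'))['scene']
s=c['s'];R=s['ee_rot'];W=lambda p,z:ray(c,(np.array(p)+.5)/1.5-.5,z)
tool=lambda P:np.round(1000*R.T@(P-s['tcp_pos']),1)
for n,q,z in(('near',[(380,150),(395,150),(395,241),(380,241)],.058),('farL',[(375,283),(398,283),(375,360),(398,360)],.058),('stand',[(355,123),(423,123),(355,360),(418,360)],.02),('blackbits',[(470,350),(540,320)],.03),('purple',[(185,322)],.04),('blueR',[(66,87),(66,265)],.046)):
    for p in q: P=W(p,z);print(n,p,np.round(P,4),tool(P))
for p,z in [((220,280),.06),((263,318),.06),((200,347),.06),((263,340),0),((200,372),0),((195,410),.03)]:
    P=ray(S,(np.array(p)+.5)/1.5-.5,z);print('box',p,np.round(P,3),tool(P))
```

```text
near (380, 150) [0.4314 0.1463 0.058 ] [ 72.3  -6.1 189.3]
near (395, 150) [0.4288 0.1558 0.058 ] [ 72.3   3.7 189.3]
near (395, 241) [0.4867 0.172  0.058 ] [ 12.2   3.9 189.2]
near (380, 241) [0.4895 0.1621 0.058 ] [ 12.2  -6.4 189.2]
farL (375, 283) [0.5191 0.1666 0.058 ] [-17.6 -10.  189.2]
farL (398, 283) [0.5148 0.1821 0.058 ] [-17.6   6.1 189.2]
farL (375, 360) [0.5752 0.1817 0.058 ] [-75.7 -10.4 189.1]
farL (398, 360) [0.5707 0.1979 0.058 ] [-75.7   6.4 189.1]
stand (355, 123) [0.4178 0.1233 0.02  ] [ 91.6 -24.6 227.3]
stand (423, 123) [0.4047 0.1705 0.02  ] [ 91.6  24.3 227.3]
stand (355, 360) [0.5959 0.1694 0.02  ] [-92.4 -27.8 227.1]
stand (418, 360) [0.5822 0.2189 0.02  ] [-92.4  23.5 227.1]
blackbits (470, 350) [0.5591 0.2542 0.03  ] [-79.5  63.7 217.1]
blackbits (540, 320) [0.5208 0.2988 0.03  ] [-54.6 117.  217.1]
purple (185, 322) [0.5913 0.0371 0.04  ] [ -52.6 -154.   207.2]
blueR (66, 87) [ 0.4479 -0.0632  0.046 ] [ 112.4 -212.4  201.4]
blueR (66, 265) [ 0.5685 -0.0504  0.046 ] [  -7.3 -232.3  201.3]
box (220, 280) [0.723 0.096 0.06 ] [-195.5 -132.8  187. ]
box (263, 318) [0.606 0.099 0.06 ] [-83.3 -98.8 187.2]
box (200, 347) [0.623 0.201 0.06 ] [-126.7   -4.6  187.1]
box (263, 340) [0.618 0.097 0.   ] [ -94.8 -103.2  247.1]
box (200, 372) [ 0.632  0.207 -0.   ] [-137.5   -1.6  247.1]
box (195, 410) [0.554 0.261 0.03 ] [-76.8  71.4 217.1]
```

move_arm:
  series:
    - {"grip":0.55,"xyz":[42,-1,10],"angular":[0,0,0]}
    - {"grip":0.55,"xyz":[42,-1,50],"angular":[0,0,0]}
    - {"grip":0.55,"xyz":[42,-1,90],"angular":[0,0,0]}
    - {"grip":0.55,"xyz":[42,-1,120],"angular":[0,0,0]}
    - {"grip":0.55,"xyz":[42,-1,145],"angular":[0,0,0]}
    - {"grip":0.55,"xyz":[42,-1,165],"angular":[0,0,0]}
    - {"grip":0.55,"xyz":[42,-1,180],"angular":[0,0,0]}
    - {"grip":0.55,"xyz":[42,-1,190],"angular":[0,0,0]}
    - {"grip":0.55,"xyz":[42,-1,194],"angular":[0,0,0]}
    - {"grip":0.55,"xyz":[42,-1,194],"angular":[0,0,0]}

```text
time_s: 3.1
tcp_pos: [0.46, 0.1596, 0.0536]
ee_rot: [[-0.964, -0.267, -0.0], [-0.267, 0.964, -0.0], [0.0, -0.0, -1.0]]
wrist_force: [0.2, 0.5, 0.3]
gripper_width: 0.549
gripper_force: 0.0
```

move_arm:
  series:
    - {"grip":0.25,"xyz":[0,0,0],"angular":[0,0,0]}
    - {"grip":0.15,"xyz":[0,0,0],"angular":[0,0,0]}
    - {"grip":0,"xyz":[0,0,0],"angular":[0,0,0]}
    - {"grip":0,"xyz":[0,0,0],"angular":[0,0,0]}
    - {"grip":0,"xyz":[0,0,0],"angular":[0,0,0]}
    - {"grip":0,"xyz":[0,0,0],"angular":[0,0,0]}
    - {"grip":0,"xyz":[0,0,0],"angular":[0,0,0]}
    - {"grip":0,"xyz":[0,0,0],"angular":[0,0,0]}

```text
time_s: 3.9
tcp_pos: [0.46, 0.1602, 0.0536]
ee_rot: [[-0.964, -0.268, 0.0], [-0.268, 0.964, 0.0], [-0.0, 0.0, -1.0]]
wrist_force: [-0.1, 0.4, 1.6]
gripper_width: 0.11
gripper_force: 30.0
```

Opening is 0.11 × 87 = 9.6 mm, so the near plate is thin and goes to blue. I'll lift it and carry it over the blue tray.

move_arm:
  series:
    - {"grip":0,"xyz":[0,0,-15],"angular":[0,0,0]}
    - {"grip":0,"xyz":[0,0,-45],"angular":[0,0,0]}
    - {"grip":0,"xyz":[0,0,-85],"angular":[0,0,0]}
    - {"grip":0,"xyz":[0,0,-125],"angular":[0,0,0]}
    - {"grip":0,"xyz":[3,-30,-140],"angular":[0,0,0]}
    - {"grip":0,"xyz":[7,-75,-140],"angular":[0,0,0]}
    - {"grip":0,"xyz":[12,-120,-140],"angular":[0,0,0]}
    - {"grip":0,"xyz":[16,-165,-140],"angular":[0,0,0]}
    - {"grip":0,"xyz":[20,-200,-140],"angular":[0,0,0]}
    - {"grip":0,"xyz":[20,-200,-140],"angular":[0,0,0]}

```text
time_s: 4.9
tcp_pos: [0.4934, -0.0413, 0.1924]
ee_rot: [[-0.965, -0.262, -0.003], [-0.262, 0.965, -0.001], [0.003, 0.0, -1.0]]
wrist_force: [-0.2, 0.5, -2.0]
gripper_width: 0.116
gripper_force: 30.0
```

move_arm:
  series:
    - {"grip":0,"xyz":[2,-25,0],"angular":[0,0,0]}
    - {"grip":0,"xyz":[5,-50,0],"angular":[0,0,0]}
    - {"grip":0,"xyz":[7,-73,0],"angular":[0,0,0]}
    - {"grip":0,"xyz":[7,-73,0],"angular":[0,0,0]}
    - {"grip":0,"xyz":[7,-73,0],"angular":[0,0,0]}

```text
time_s: 5.4
tcp_pos: [0.5063, -0.1099, 0.1926]
ee_rot: [[-0.964, -0.266, -0.002], [-0.266, 0.964, 0.001], [0.002, 0.001, -1.0]]
wrist_force: [0.2, 0.5, -3.1]
gripper_width: 0.113
gripper_force: 30.0
```

Run:
```python
from h import *
from station import r
look(r,'w2')
```

```text
5.4 [ 0.5063 -0.1099  0.1926] [[-0.9638, -0.2665, -0.002], [-0.2665, 0.9638, 0.0006], [0.0018, 0.0011, -1.0]] [ 0.1563218   0.541926   -3.08384802] 0.11315079887093649
```

View pics/w2.png

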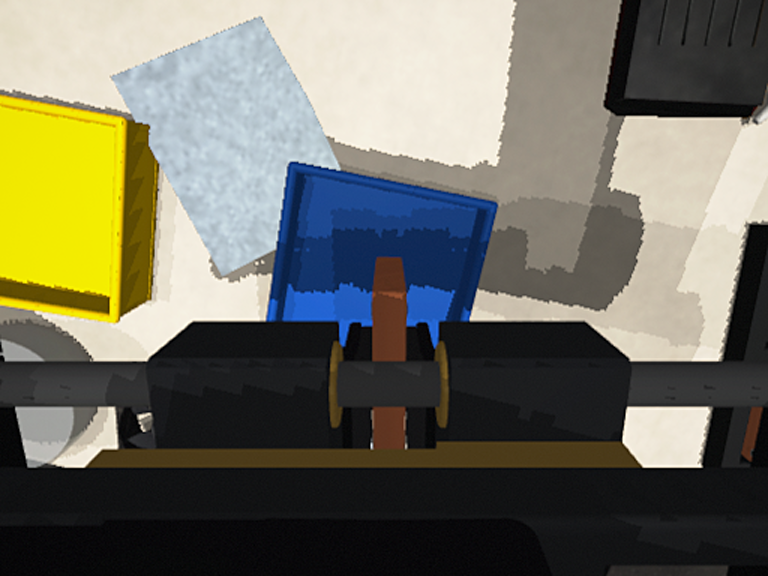

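The plate hangs in the jaws at (388,300) over the blue tray. Blue rim corners are at (290,163) and (497,203), the yellow right rim at (125,118) and (117,322). The far plate is untouched at the right edge.

Run:
```python
from h import *
c=pickle.load(open('w2.pkl','rb'));s=c['s'];R=s['ee_rot']
W=lambda p,z=.046:ray(c,(np.array(p)+.5)/1.5-.5,z)
def cen(A,B):  # side A->B, centre 60 mm to the side of larger x or -y given by sign
    A,B=W(A),W(B);u=(B-A)/np.linalg.norm(B-A);n=np.array([-u[1],u[0],0]);print(np.linalg.norm(B-A),np.degrees(np.arctan2(u[1],u[0])))
    for k in(.06,-.06):
        P=(A+B)/2+k*n;print(np.round(P,4),np.round(1000*R.T@(P-s['tcp_pos'])))
cen((290,163),(497,203));cen((125,116),(118,322))
```

```text
0.12182840292401852 94.71341958123651
[ 0.3941 -0.1262  0.046 ] [112.  14. 147.]
[ 0.5137 -0.1163  0.046 ] [ -6.  -8. 147.]
0.12313515781924228 5.729353018440419
[ 0.5138 -0.2104  0.046 ] [ 19. -99. 147.]
[ 0.5258 -0.3298  0.046 ] [  40. -217.  146.]
```

move_arm:
  series:
    - {"grip":0,"xyz":[-3,-4,20],"angular":[0,0,0.06]}
    - {"grip":0,"xyz":[-6,-7,50],"angular":[0,0,0.12]}
    - {"grip":0,"xyz":[-6,-7,80],"angular":[0,0,0.187]}
    - {"grip":0,"xyz":[-6,-7,100],"angular":[0,0,0.187]}
    - {"grip":0,"xyz":[-6,-7,112],"angular":[0,0,0.187]}
    - {"grip":0,"xyz":[-6,-7,119],"angular":[0,0,0.187]}
    - {"grip":0,"xyz":[-6,-7,123],"angular":[0,0,0.187]}
    - {"grip":0,"xyz":[-6,-7,125],"angular":[0,0,0.187]}
    - {"grip":0,"xyz":[-6,-7,126],"angular":[0,0,0.187]}
    - {"grip":0,"xyz":[-6,-7,126],"angular":[0,0,0.187]}

```text
time_s: 6.45
tcp_pos: [0.515, -0.1153, 0.0682]
ee_rot: [[-0.996, -0.084, 0.001], [-0.084, 0.996, 0.0], [-0.001, -0.0, -1.0]]
wrist_force: [0.3, 0.2, -2.4]
gripper_width: 0.11
gripper_force: 30.0
```

move_arm:
  series:
    - {"grip":0,"xyz":[0,0,1],"angular":[0,0,0]}
    - {"grip":0,"xyz":[0,0,2],"angular":[0,0,0]}
    - {"grip":0,"xyz":[0,0,2],"angular":[0,0,0]}
    - {"grip":0,"xyz":[0,0,2],"angular":[0,0,0]}

```text
time_s: 6.85
tcp_pos: [0.5148, -0.1153, 0.0657]
ee_rot: [[-0.996, -0.084, 0.0], [-0.084, 0.996, -0.0], [-0.0, -0.0, -1.0]]
wrist_force: [0.4, -1.0, -1.6]
gripper_width: 0.112
gripper_force: 30.0
```

move_arm:
  series:
    - {"grip":0.14,"xyz":[0,0,0],"angular":[0,0,0]}
    - {"grip":0.18,"xyz":[0,0,0],"angular":[0,0,0]}
    - {"grip":0.25,"xyz":[0,0,0],"angular":[0,0,0]}
    - {"grip":0.35,"xyz":[0,0,0],"angular":[0,0,0]}
    - {"grip":0.45,"xyz":[0,0,0],"angular":[0,0,0]}
    - {"grip":0.5,"xyz":[0,0,0],"angular":[0,0,0]}
    - {"grip":0.5,"xyz":[0,0,-20],"angular":[0,0,0]}
    - {"grip":0.5,"xyz":[0,0,-60],"angular":[0,0,0]}
    - {"grip":0.5,"xyz":[0,0,-105],"angular":[0,0,0]}
    - {"grip":0.5,"xyz":[0,0,-130],"angular":[0,0,0]}

```text
time_s: 7.85
tcp_pos: [0.516, -0.1154, 0.1993]
ee_rot: [[-0.996, -0.084, 0.005], [-0.084, 0.996, -0.001], [-0.005, -0.001, -1.0]]
wrist_force: [0.3, -0.0, -0.4]
gripper_width: 0.499
gripper_force: 0.0
```

Run:
```python
from h import *
from station import r
look(r,'w3')
s=r.sense();R=s['ee_rot']
# far plate: w1 tool (-48,-2)
w=pickle.load(open('w1.pkl','rb'))['s']
P=w['tcp_pos']+w['ee_rot']@np.array([-.048,-.002,0]);P[2]=.2
print(P,np.round(1000*R.T@(P-s['tcp_pos'])))
```

```text
7.85 [ 0.516  -0.1154  0.1993] [[-0.9964, -0.0844, 0.0054], [-0.0844, 0.9964, -0.0005], [-0.0053, -0.001, -1.0]] [ 2.96213188e-01 -4.24534609e-05 -3.83291922e-01] 0.4993004753680408
[0.54646712 0.18252509 0.2       ] [-54. 295.   3.]
```

View pics/w3.png

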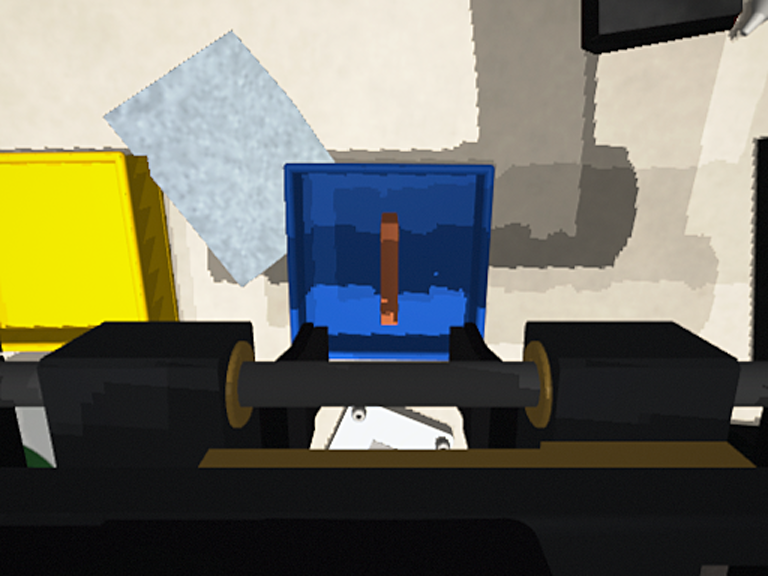

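The thin plate stands centred in the blue tray at (389,270). Now the far plate.

move_arm:
  series:
    - {"grip":0.55,"xyz":[-8,40,0],"angular":[0,0,-0.05]}
    - {"grip":0.55,"xyz":[-16,85,0],"angular":[0,0,-0.1]}
    - {"grip":0.55,"xyz":[-24,130,0],"angular":[0,0,-0.15]}
    - {"grip":0.55,"xyz":[-33,175,0],"angular":[0,0,-0.187]}
    - {"grip":0.55,"xyz":[-41,220,0],"angular":[0,0,-0.187]}
    - {"grip":0.55,"xyz":[-50,265,0],"angular":[0,0,-0.187]}
    - {"grip":0.55,"xyz":[-57,295,0],"angular":[0,0,-0.187]}
    - {"grip":0.55,"xyz":[-57,295,0],"angular":[0,0,-0.187]}
    - {"grip":0.55,"xyz":[-57,295,0],"angular":[0,0,-0.187]}

```text
time_s: 8.8
tcp_pos: [0.5463, 0.1839, 0.1949]
ee_rot: [[-0.963, -0.269, -0.001], [-0.269, 0.963, -0.001], [0.001, -0.0, -1.0]]
wrist_force: [-0.2, 0.1, -0.5]
gripper_width: 0.556
gripper_force: 0.0
```

Run:
```python
from h import *
from station import r
look(r,'w4',(160,90,360,240),3.8)
s=r.sense();w=pickle.load(open('w1.pkl','rb'))['s']
P=w['tcp_pos']+w['ee_rot']@np.array([-.051,-.002,0]);P[2]=.0536
print(np.round(1000*s['ee_rot'].T@(P-s['tcp_pos']),1))
```

```text
8.8 [0.5463 0.1839 0.1949] [[-0.9632, -0.2687, -0.0013], [-0.2687, 0.9632, -0.0007], [0.0014, -0.0003, -1.0]] [-0.24646293  0.1485894  -0.54511995] 0.5555988530354091
[ -3.2  -0.5 141.4]
```

View pics/w4.png

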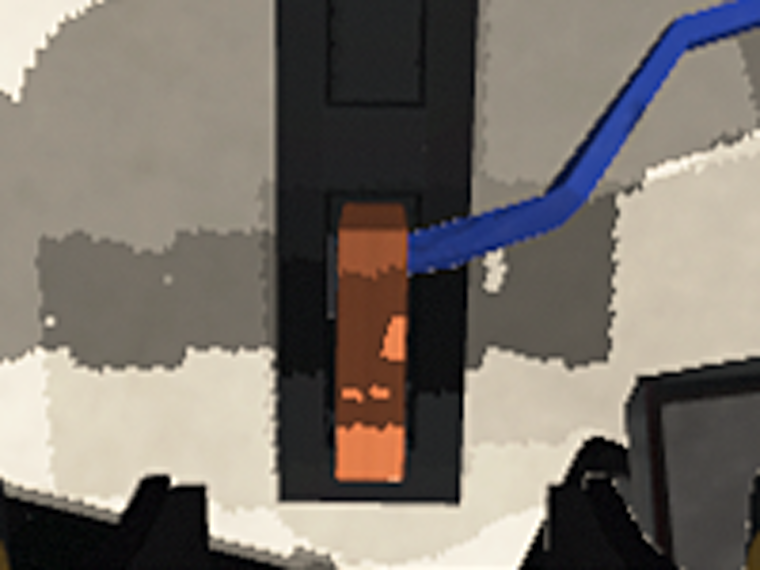

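The crop shows the far plate at x 338–406, y 225–480, centred under the jaws. The wire end at (415,250) is clear of the pad contact zone, which starts at y≈312. I'll descend and pinch.

move_arm:
  series:
    - {"grip":0.55,"xyz":[-1,-1,35],"angular":[0,0,0]}
    - {"grip":0.55,"xyz":[-1,-1,70],"angular":[0,0,0]}
    - {"grip":0.55,"xyz":[-1,-1,95],"angular":[0,0,0]}
    - {"grip":0.55,"xyz":[-1,-1,115],"angular":[0,0,0]}
    - {"grip":0.55,"xyz":[-1,-1,130],"angular":[0,0,0]}
    - {"grip":0.55,"xyz":[-1,-1,138],"angular":[0,0,0]}
    - {"grip":0.55,"xyz":[-1,-1,141],"angular":[0,0,0]}
    - {"grip":0.55,"xyz":[-1,-1,141],"angular":[0,0,0]}

```text
time_s: 9.65
tcp_pos: [0.5482, 0.1822, 0.0548]
ee_rot: [[-0.964, -0.267, 0.0], [-0.267, 0.964, 0.0], [-0.0, -0.0, -1.0]]
wrist_force: [-0.2, 0.6, 0.9]
gripper_width: 0.55
gripper_force: 0.0
```

move_arm:
  series:
    - {"grip":0.35,"xyz":[0,0,0],"angular":[0,0,0]}
    - {"grip":0.25,"xyz":[0,0,0],"angular":[0,0,0]}
    - {"grip":0,"xyz":[0,0,0],"angular":[0,0,0]}
    - {"grip":0,"xyz":[0,0,0],"angular":[0,0,0]}
    - {"grip":0,"xyz":[0,0,0],"angular":[0,0,0]}
    - {"grip":0,"xyz":[0,0,0],"angular":[0,0,0]}
    - {"grip":0,"xyz":[0,0,0],"angular":[0,0,0]}
    - {"grip":0,"xyz":[0,0,0],"angular":[0,0,0]}

```text
time_s: 10.45
tcp_pos: [0.548, 0.1828, 0.0548]
ee_rot: [[-0.963, -0.268, 0.0], [-0.268, 0.963, 0.0], [-0.0, 0.0, -1.0]]
wrist_force: [-0.4, 1.1, 2.1]
gripper_width: 0.182
gripper_force: 29.9
```

Opening is 0.182 × 87 = 15.8 mm, so this plate is thick and goes to yellow. I'll lift it and carry it over the blue tray at height, checking the bottle's clearance before going to yellow.

move_arm:
  series:
    - {"grip":0,"xyz":[0,0,-15],"angular":[0,0,0]}
    - {"grip":0,"xyz":[0,0,-45],"angular":[0,0,0]}
    - {"grip":0,"xyz":[0,0,-85],"angular":[0,0,0]}
    - {"grip":0,"xyz":[0,0,-125],"angular":[0,0,0]}
    - {"grip":0,"xyz":[10,-30,-145],"angular":[0,0,0]}
    - {"grip":0,"xyz":[24,-75,-145],"angular":[0,0,0]}
    - {"grip":0,"xyz":[38,-120,-145],"angular":[0,0,0]}
    - {"grip":0,"xyz":[54,-165,-145],"angular":[0,0,0]}
    - {"grip":0,"xyz":[68,-210,-145],"angular":[0,0,0]}
    - {"grip":0,"xyz":[82,-250,-145],"angular":[0,0,0]}

```text
time_s: 11.45
tcp_pos: [0.5343, -0.082, 0.1981]
ee_rot: [[-0.964, -0.267, -0.003], [-0.267, 0.964, 0.001], [0.003, 0.001, -1.0]]
wrist_force: [1.1, 0.3, -4.3]
gripper_width: 0.18
gripper_force: 29.9
```

Run:
```python
from h import *
from station import r
d=pickle.load(open('caps0.pkl','rb'))
W=lambda c,p,z:np.round(ray(c,(np.array(p)+.5)/1.5-.5,z),3)
print('bottle scene L R near',W(d['scene'],(400,212),.02),W(d['scene'],(454,212),.02),W(d['scene'],(428,226),0))
print('side',W(d['side'],(300,242),.02),W(d['side'],(350,242),.02),W(d['side'],(325,252),0))
s=r.sense();print(s['tcp_pos'],s['gripper_width'],s['wrist_force']);P=np.array([.526,-.330,.2]);print(np.round(1000*s['ee_rot'].T@(P-s['tcp_pos'])))
```

```text
bottle scene L R near [ 0.685 -0.285  0.02 ] [ 0.613 -0.359  0.02 ] [ 0.635 -0.311  0.   ]
side [ 0.719 -0.326  0.02 ] [ 0.618 -0.337  0.02 ] [ 0.668 -0.326  0.   ]
[ 0.53429647 -0.0819923   0.19806431] 0.18029654846688134 [ 1.08621596  0.27081744 -4.25133974]
[  74. -237.   -2.]
```

move_arm:
  series:
    - {"grip":0,"xyz":[16,-35,0],"angular":[0,0,0.06]}
    - {"grip":0,"xyz":[32,-75,0],"angular":[0,0,0.12]}
    - {"grip":0,"xyz":[46,-115,0],"angular":[0,0,0.187]}
    - {"grip":0,"xyz":[60,-155,0],"angular":[0,0,0.187]}
    - {"grip":0,"xyz":[72,-195,0],"angular":[0,0,0.187]}
    - {"grip":0,"xyz":[79,-225,0],"angular":[0,0,0.187]}
    - {"grip":0,"xyz":[82,-235,0],"angular":[0,0,0.187]}
    - {"grip":0,"xyz":[82,-235,0],"angular":[0,0,0.187]}
    - {"grip":0,"xyz":[82,-235,0],"angular":[0,0,0.187]}

```text
time_s: 12.35
tcp_pos: [0.519, -0.3275, 0.1983]
ee_rot: [[-0.997, -0.083, -0.002], [-0.083, 0.997, 0.002], [0.002, 0.002, -1.0]]
wrist_force: [0.3, 0.7, -4.3]
gripper_width: 0.182
gripper_force: 29.9
```

Run:
```python
from h import *
from station import r
look(r,'w5')
```

```text
12.35 [ 0.519  -0.3275  0.1983] [[-0.9965, -0.0833, -0.0022], [-0.0833, 0.9965, 0.0017], [0.0021, 0.0019, -1.0]] [ 0.32621975  0.69416205 -4.26302997] 0.18187042729686476
```

View pics/w5.png

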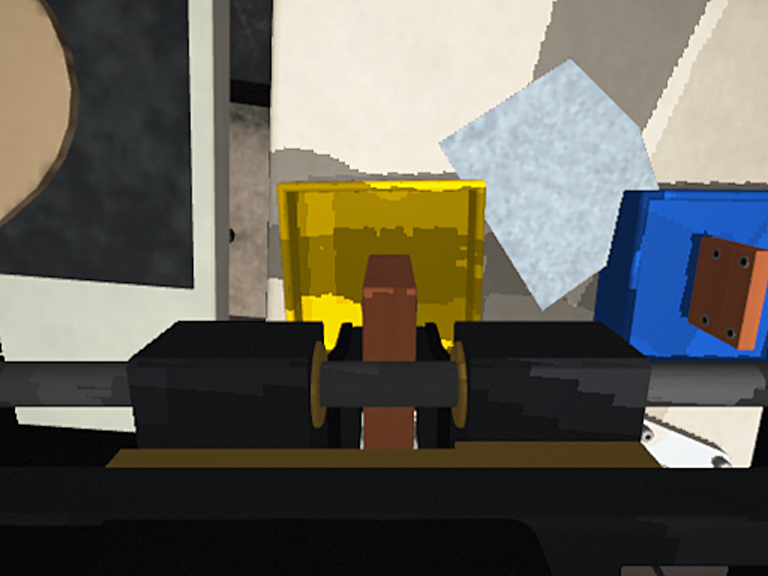

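The plate is in the jaws at (390,290) over the yellow tray, whose rim corners are (278,183) and (486,182). That puts it about 4 mm off laterally. The thin plate still stands in blue at (730,290). Lowering.

move_arm:
  series:
    - {"grip":0,"xyz":[0,-4,30],"angular":[0,0,0]}
    - {"grip":0,"xyz":[-2,-4,65],"angular":[0,0,0]}
    - {"grip":0,"xyz":[-2,-4,92],"angular":[0,0,0]}
    - {"grip":0,"xyz":[-2,-4,110],"angular":[0,0,0]}
    - {"grip":0,"xyz":[-2,-4,120],"angular":[0,0,0]}
    - {"grip":0,"xyz":[-2,-4,126],"angular":[0,0,0]}
    - {"grip":0,"xyz":[-2,-4,129],"angular":[0,0,0]}
    - {"grip":0,"xyz":[-2,-4,130],"angular":[0,0,0]}
    - {"grip":0,"xyz":[-2,-4,130],"angular":[0,0,0]}
    - {"grip":0,"xyz":[-2,-4,130],"angular":[0,0,0]}

```text
time_s: 13.4
tcp_pos: [0.5225, -0.3324, 0.0704]
ee_rot: [[-0.996, -0.084, 0.002], [-0.084, 0.996, -0.001], [-0.001, -0.001, -1.0]]
wrist_force: [-1.0, -0.4, -3.2]
gripper_width: 0.183
gripper_force: 29.9
```

Foot is about 3–4 mm above the floor. Lowering 3 mm, then releasing and going up.

move_arm:
  series:
    - {"grip":0,"xyz":[0,0,1],"angular":[0,0,0]}
    - {"grip":0,"xyz":[0,0,2],"angular":[0,0,0]}
    - {"grip":0,"xyz":[0,0,3],"angular":[0,0,0]}
    - {"grip":0,"xyz":[0,0,3],"angular":[0,0,0]}
    - {"grip":0,"xyz":[0,0,3],"angular":[0,0,0]}

```text
time_s: 13.9
tcp_pos: [0.5221, -0.3324, 0.0668]
ee_rot: [[-0.996, -0.084, 0.0], [-0.084, 0.996, -0.0], [-0.0, -0.0, -1.0]]
wrist_force: [-0.3, 0.1, -1.6]
gripper_width: 0.182
gripper_force: 29.9
```

move_arm:
  series:
    - {"grip":0.21,"xyz":[0,0,0],"angular":[0,0,0]}
    - {"grip":0.25,"xyz":[0,0,0],"angular":[0,0,0]}
    - {"grip":0.32,"xyz":[0,0,0],"angular":[0,0,0]}
    - {"grip":0.42,"xyz":[0,0,0],"angular":[0,0,0]}
    - {"grip":0.5,"xyz":[0,0,0],"angular":[0,0,0]}
    - {"grip":0.5,"xyz":[0,0,0],"angular":[0,0,0]}
    - {"grip":0.5,"xyz":[0,0,-20],"angular":[0,0,0]}
    - {"grip":0.5,"xyz":[0,0,-60],"angular":[0,0,0]}
    - {"grip":0.5,"xyz":[0,0,-105],"angular":[0,0,0]}
    - {"grip":0.5,"xyz":[0,0,-130],"angular":[0,0,0]}

```text
time_s: 14.9
tcp_pos: [0.5233, -0.333, 0.2007]
ee_rot: [[-0.996, -0.084, 0.005], [-0.084, 0.996, -0.003], [-0.005, -0.003, -1.0]]
wrist_force: [0.6, -0.2, 0.6]
gripper_width: 0.5
gripper_force: 0.0
```

move_arm:
  series:
    - {"grip":0.5,"xyz":[0,0,0],"angular":[0,0,0]}
    - {"grip":0.5,"xyz":[0,0,0],"angular":[0,0,0]}
    - {"grip":0.5,"xyz":[0,0,0],"angular":[0,0,0]}

```text
time_s: 15.2
tcp_pos: [0.5212, -0.3319, 0.195]
ee_rot: [[-0.997, -0.083, -0.003], [-0.083, 0.997, 0.001], [0.002, 0.002, -1.0]]
wrist_force: [-0.2, -0.7, -0.2]
gripper_width: 0.502
gripper_force: 0.0
```

Run:
```python
from h import *
from station import r
look(r,'w6')
```

```text
15.2 [ 0.5212 -0.3319  0.195 ] [[-0.9965, -0.0834, -0.0026], [-0.0834, 0.9965, 0.0013], [0.0025, 0.0016, -1.0]] [-0.15075275 -0.70210975 -0.17348165] 0.5015242299803495
```

View pics/w6.png

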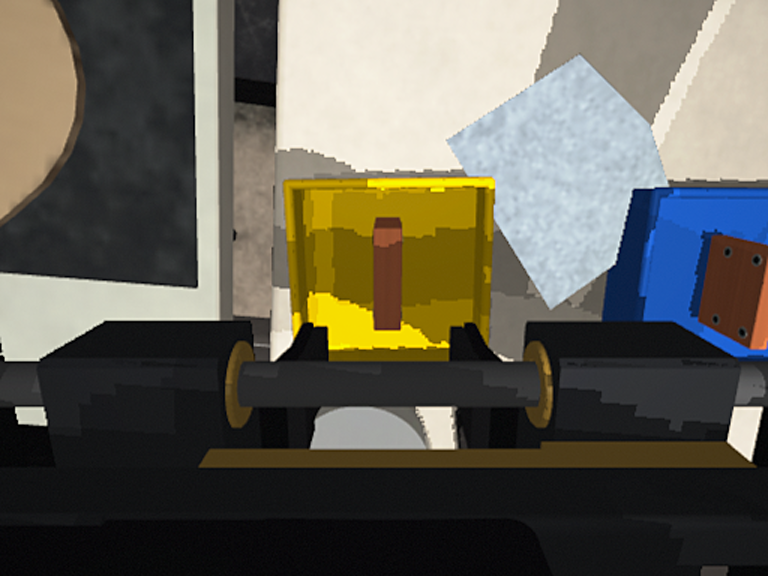

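The thick plate stands in the yellow tray at (387,273), and the thin one is in the blue tray at (735,290). The gripper is clear of both.

```bash
python3 -c "
from station import r
print(r.finish_job())"
```

```text
the job is handed in; nothing more can be done
None
```

The thin plate (read 9.6 mm) stands in the blue tray and the thick plate (read 15.8 mm) in the yellow tray; I handed the job in at about 15 s, and no verdict was returned.

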